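# Close the last clamp of a steam sterilizer

### The arm

A 6-joint arm with a two-finger parallel gripper is mounted at the origin on a cart in front of the work surface, level with it; the furniture and walls round the work are solid. World frame = base frame: x ahead of the robot, y to its left, z up, the work surface at z = 0. Lengths are in m, angles in rad, forces in N, time in s.
With the tool pointing down it reaches from about 0.25 to 0.725 m from the base axis. Payload 4 kg.
Tool frame: the origin (TCP) lies midway between the tips of the shut fingers; the grasp point (between the pads) lies 19 mm behind it; z points along the fingers, x is the direction in which the jaws open and shut, and the axes are right-handed (so a half turn about z gives the same grasp; the last joint's range is limited). The gripper opens to 85 mm and grips with 20 to 120 N. Pads are 22 mm wide; open, the fingers measure 114 mm over their backs; the gripper's body (76 mm by 85 mm) begins 54 mm behind the grasp point. The pads swing forward as they close: fully open they stand 13 mm farther back than shut.
Start: joints at [1.287, 0.241, 0.005, 1.335, 0, 1.571], TCP at [0.14, 0.48, 0.231] pointing down, gripper open.
Joint ranges: [-2.72, 2.72], [-1.05, 1.87], [-1.09, 1.28], [-1.99, 2.15], [-1.42, 1.44], [-3.14, 3.14]. Speed limits (rad/s): [2.79, 2.79, 3.14, 3.14, 3.14, 3.14].

### API

Orientations are given as a 3x3 rotation matrix whose columns are the frame's x, y, z axes.
In Python, from workcell import bot, imaging, order, nets gives the robot as it stands. The module is installed in compiled form; this text tells all that it offers.
- The arm moves only by the shell command python3 -m creep 'ROWS' [FORCE]. ROWS is JSON, a list of rows, each a list of 3 entries, a list of its own where there are three numbers: the shift along the tool's x, y, z as a fraction of full scale, then the turn, a rotation vector about the tool's x, y, z as a fraction of full scale, then the closure in counts, from 0 (fully open) to 255 (shut). A call has 1 to 5 rows; each row shifts and turns the commanded pose from where the row before left it, along the tool's axes as they then stand; what a row does not reach is not made up. Full scale, the value 1, is 2 cm for a shift and 0.1 rad for a turn. A row lasts 1/12 s, in which the tool goes at most 41.7 mm and 7.16 degrees, less where a joint would pass 70% of its speed; a pose out of reach is approached as far as the arm can. A call with a number of a shift or a turn outside -1 to 1 is refused whole. A call with a gripper value outside its range is refused whole. The fingers move at their own pace and stop on an object; FORCE is the grip in N (left out, the last holds). Time passes only in rows, so rows that do not move let the fingers close. It gives the time, the measured TCP pose, the force and the opening at its end, in the units of the state.
- bot.read_state(): the state, without advancing time (a new reading comes with each control period).
- imaging.snapshot(name): name is "side" or "top"; returns a dict with "color" (480x640x3 uint8, red, green, blue), "vertical_fov" (degrees; the focal length in pixels is half the picture's height over the tangent of half this angle, whatever the lens; pixels are square), "cx", "cy" (the principal point, pixels), "R" (3x3) and "t" (3): a world point X has camera coordinates R X + t. Camera axes: x right, y down, z forward; pixel columns grow to the right and rows downward; lengths in m; the calibration is good to about 2 mm. A picture is of the moment at which its call begins. There is no depth.
- order.hand_in(): hands the job in, once; it reports no verdict.
Trained networks look in the newest picture that a camera, given by its name, has taken for a name from the list of things; names that differ only in an ending like _2 or _b are one class to them, and where a whole thing is asked for, a point or a joint stands for the part that bears it (a point fixed in the world has none). Each returns a list of dicts, best first, with "confidence" (0 to 1); they miss things now and then, are a little off and sometimes report something else, mostly with a low value. They report only what shows in the picture. A call takes as long as a camera call.
- nets.recognise(camera, thing): "centre" ([column, row] in pixels, amid what is visible of it).
- nets.outline_of(camera, thing): "region" (480x640 bool, what is visible of it) and "centre" ([column, row] in pixels, amid what is visible of it).
- nets.landmark_of(camera, thing): "centre" ([column, row] in pixels: a listed point, or the origin of a listed thing).
The state is a dict: "time": time; "qpos": joint angles; "qd": joint speeds; "joint_efforts": joint torques, N m; "tool_pos": TCP position; "tool_rot": TCP orientation; "contact_force": force on the tool from outside, world axes, zero at the start; "torque": the same for the moment, N m; "grip_width": finger opening in m.
Only numpy, scipy, OpenCV 4.12 (cv2) and the standard library are available. Lean on these libraries where they do the work, as an engineer would, in place of code of your own. Each camera call takes 0.05 s, during which the arm holds its last target. There are 200 camera calls.

### The job

The lid of the steam sterilizer is held by six clamps and one of them, on the robot's side, is still open. With fingertip pushes only, gripping and lifting nothing, first push its leaning eye bolt upright into the slot of the lid, then turn its wing nut clockwise, stroke by stroke on the wings, until it sits snug down on the lid. Push gently, leave the neighbouring nuts as they are, and do not disturb the things on the desk.

Things in the scene. Friction and masses are not known exactly. Their poses are not given: they have to be found in the camera images.
- sterilizer: fixed pot-shaped aluminium steam sterilizer, 210 mm across. Origin: centre of its underside on the desk, z up, -x towards the open clamp. Six clamps, 60 degrees apart on a 138 mm radius. Lid: rim 120 mm radius, top at z = 169 mm, its dome, 98 mm radius, rises steeply to 195 and then to 207 mm; handle, gauge and valve on it reach z = 270 mm, all at x > -10 mm. Side handles 100 mm up reach y = +-151 mm
- lid_slot (a point): fixed point at the open clamp, in the middle of the slot between the lid's two forked ears (they reach 150 mm from the pot's axis), level with the ears' top, 171 mm above the desk; here the nut must sit down. Axes as the sterilizer's: -x outwards, z up
- bolt_pivot (a point): point on the pin about which the open clamp's eye bolt swings, 25 mm under lid_slot. x and z axes move with the bolt: z runs along the bolt to its tip, y is the axis of the pin
- bolt_tip (a point): free end of the open clamp's steel eye bolt (10 mm thick), on the bolt's centre line 68 mm from the pivot; same axes as bolt_pivot
- nut_mid (a point): point on the axis of the open clamp's steel wing nut, 16.5 mm above its underside. z runs along the bolt to its tip; the two wings stretch along +x and -x to 37 mm from the axis, 6 mm thick, from 9 mm under to 11 mm above this point at their outer half; hub 11 mm radius. Bolt upright: this point is 17 mm above lid_slot when the nut is home, up to 8 mm higher before
- eye_bolt (a joint): swing of the open clamp's eye bolt in rad: 0 = upright in the lid's slot (a stop), positive = leaning outwards; it starts leaning 0.45 to 0.75. The pin is stiff: the bolt stays wherever it is left; pushing at its tip along its arc (inwards and up) takes 2 to 3 N
- wing_nut (a joint): turn of the open clamp's wing nut in rad: 0 = home on the lid, positive = unscrewed (5 mm of height a turn); turning it clockwise seen from above lowers the value. It starts between 8.7 and 10.1 (wings within 40 degrees of crosswise to the sterilizer's radius) and turns lightly (under 1 N at the wings), staying where it is left; at 0 it meets a springy stop
- wing_nut_right (a joint): turn in rad of the tightened wing nut of the next clamp 60 degrees round the pot, on the right seen from the robot; 0 at the start, to be left alone
- wing_nut_left (a joint): the same for the next clamp on the left
- kidney_dish: steel kidney dish, bystander
- forceps: steel forceps, 126 mm, bystander
- amber_bottle: amber bottle with black cap, 108 mm high, bystander
- cotton_tub: white tub of cotton wool, 160 mm high, bystander
- vial_carton: small card carton, bystander
- temp_logger: small flat temperature logger, 82 mm, bystander
- tablet_strip: blister strip of tablets, bystander
- vial_1: empty glass vial, 35 mm high, standing on the desk, bystander
- vial_2: empty glass vial, 35 mm high, standing on the desk, bystander

How it is judged:
On the way, in this order (a step that is already met when the one before it is completed fails the run):
1. the eye bolt stands upright in the lid's slot, its nut still unscrewed (value of joint eye_bolt below 0.1 rad and value of joint wing_nut above 5 rad), for 0.1 s.
2. the wing nut is turned down onto the lid (value of joint wing_nut below 0.2 rad), for 0.1 s.
At the end, for the whole second after the job is handed in: the eye bolt is within 0.1 rad of upright, and the wing nut within 0.2 rad (11 degrees) of home on the lid, at rest (value of joint eye_bolt below 0.1 rad and value of joint wing_nut below 0.2 rad and velocity of joint wing_nut between -0.1 and 0.1 rad/s); the robot touches nothing.
It fails at once if the nut or its bolt is gripped or forced (more than 30 N from the fingers) (contact force between the fingers and eye_bolt above 30 N).
It fails at once if a neighbouring wing nut is turned by more than 0.15 rad (value of joint any of wing_nut_right, wing_nut_left above 0.15 rad or value of joint any of wing_nut_right, wing_nut_left below -0.15 rad).
It fails at once if a bystander is moved or lifted by more than 20 mm (distance of any of kidney_dish, forceps, amber_bottle, cotton_tub, vial_carton, temp_logger, tablet_strip, vial_1, vial_2 from where it was at the start of the episode above 0.02 m).
It also fails if it takes over 70 s, if anything falls off the work surface, if the arm or the gripper's body presses on something with over 40 N, if the wrist force passes 120 N, or if a joint passes its speed limit or range.

## Working session

There is one attempt and no reset: what is moved stays moved. The work goes in short steps, Python scripts to look and compute and a shell command to move; the robot and the scene stay as the last step left them, time stands still between calls to the robot, and variables do not carry over. Pictures are saved under pics/ and viewed, about 8 in all and at most 12, crops included, and the job is handed in when it is done.

```bash
mkdir -p pics
cat > h.py <<'E'
import numpy as np, cv2
from workcell import bot, imaging, order, nets
def snap(n,save=None):
    s=imaging.snapshot(n)
    if save: cv2.imwrite('pics/'+save,s['color'][:,:,::-1])
    s['f']=240/np.tan(np.radians(s['vertical_fov'])/2); return s
def ray(s,p):
    R=np.array(s['R']);t=np.array(s['t'])
    d=R.T@np.array([(p[0]-s['cx'])/s['f'],(p[1]-s['cy'])/s['f'],1]); return -R.T@t,d/np.linalg.norm(d)
def tri(s1,p1,s2,p2):
    A=[];b=[]
    for s,p in((s1,p1),(s2,p2)):
        c,d=ray(s,p);M=np.eye(3)-np.outer(d,d);A.append(M);b.append(M@c)
    X=np.linalg.lstsq(np.vstack(A),np.hstack(b),rcond=None)[0]
    return X,np.linalg.norm(A[0]@X-b[0])+np.linalg.norm(A[1]@X-b[1])
def proj(s,X):
    c=np.array(s['R'])@X+np.array(s['t']); return c[:2]/c[2]*s['f']+[s['cx'],s['cy']]
E
python3 - <<'E'
from h import *
np.set_printoptions(precision=4,suppress=True)
a=snap('side','side0.png');b=snap('top','top0.png')
for s in(a,b):print(ray(s,(320,240)),s['f'])
for n in['sterilizer','lid_slot','bolt_pivot','bolt_tip','nut_mid','amber_bottle','cotton_tub','vial_1','kidney_dish','forceps','vial_carton','temp_logger','tablet_strip']:
    A=nets.landmark_of('side',n);B=nets.landmark_of('top',n)
    print(n,[(np.round(q['centre']),round(q['confidence'],2)) for q in A],[(np.round(q['centre']),round(q['confidence'],2)) for q in B])
    if A and B:print('   ',*tri(a,A[0]['centre'],b,B[0]['centre']))
E
```

```text
(array([-0.0416, -0.8804,  0.8673]), array([ 0.4452,  0.6755, -0.5878])) 511.3680491110055
(array([ 0.3898, -0.0372,  1.4417]), array([ 0.1312, -0.0183, -0.9912])) 502.3582734578302
sterilizer [(array([412., 287.]), 0.72)] []
lid_slot [(array([383., 257.]), 0.57), (array([243., 212.]), 0.32)] [(array([246., 255.]), 0.7), (array([379., 237.]), 0.67), (array([379., 243.]), 0.56)]
    [ 0.6321  0.0612 -0.015 ] 0.26719175899414294
bolt_pivot [(array([378., 272.]), 0.54)] [(array([379., 237.]), 0.47), (array([163., 266.]), 0.38)]
    [ 0.5664 -0.2119  0.1287] 0.01760267659203434
bolt_tip [(array([368., 261.]), 0.58), (array([383., 259.]), 0.33)] [(array([385., 252.]), 0.7)]
    [ 0.5228 -0.2218  0.1876] 0.01099826266742122
nut_mid [(array([375., 260.]), 0.47)] [(array([383., 252.]), 0.66)]
    [ 0.53   -0.2216  0.1854] 0.0067567164391476395
amber_bottle [(array([262., 253.]), 0.86), (array([411., 288.]), 0.58)] [(array([248., 287.]), 0.69)]
    [0.4419 0.1413 0.01  ] 0.0019767287631655374
cotton_tub [(array([254., 230.]), 0.86)] [(array([199., 266.]), 0.72), (array([327., 304.]), 0.29)]
 
[... 189 characters left out ...]
.1101 -0.0066] 0.009481730848273386
kidney_dish [(array([443., 376.]), 0.8)] [(array([450., 249.]), 0.68)]
    [ 0.5584 -0.438   0.0051] 0.0006259452550752569
forceps [(array([380., 267.]), 0.69), (array([358., 383.]), 0.57)] [(array([416., 304.]), 0.45)]
    [ 0.4281 -0.3057  0.2644] 0.07210123470102667
vial_carton [(array([243., 210.]), 0.67)] [(array([164., 265.]), 0.84)]
    [0.5017 0.3822 0.0004] 0.000737204261501377
temp_logger [(array([266., 279.]), 0.62), (array([266., 254.]), 0.55)] [(array([282., 303.]), 0.64)]
    [0.3986 0.0408 0.008 ] 0.00018057863857591093
tablet_strip [(array([292., 306.]), 0.59)] [(array([326., 300.]), 0.92)]
    [ 0.4049 -0.081   0.0058] 0.004133068733720985
```

Run:
```python
import cv2
a=cv2.imread('pics/side0.png');b=cv2.imread('pics/top0.png')
cv2.imwrite('pics/v1.png',b)
s=cv2.resize(a[200:350,280:480],None,fx=4,fy=4,interpolation=2);cv2.imwrite('pics/v2.png',s)
t=cv2.resize(b[150:300,300:500],None,fx=4,fy=4,interpolation=2);cv2.imwrite('pics/v3.png',t)
```

```text
(no output)
```

View pics/v2.png

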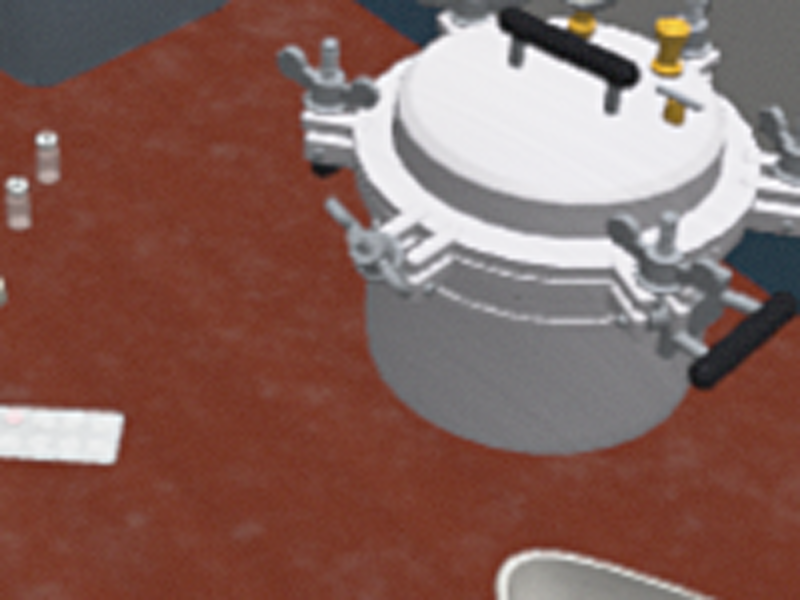

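View pics/v3.png

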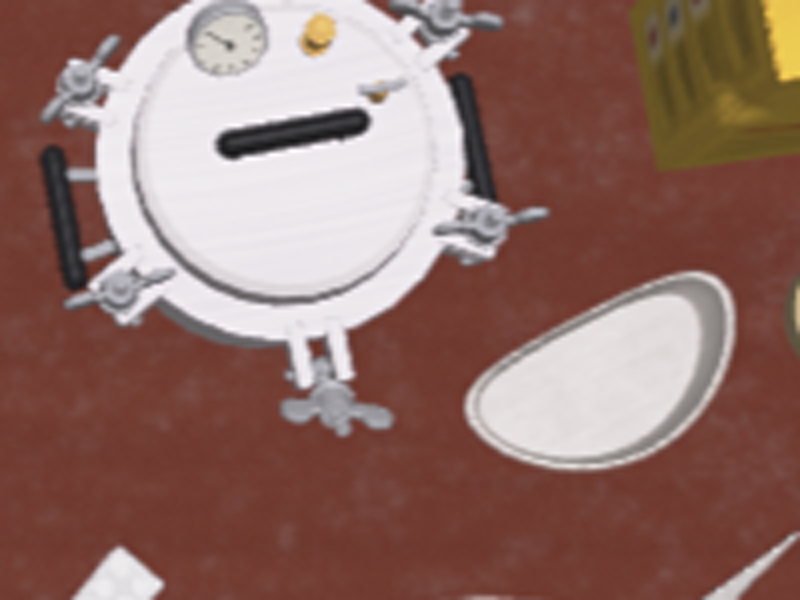

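View pics/v1.png

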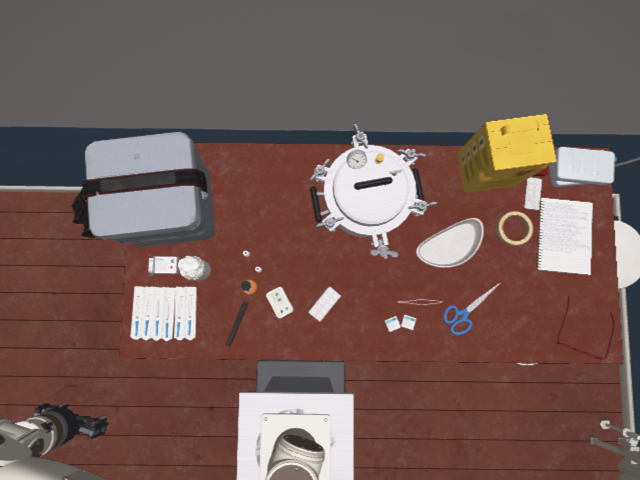

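The side crop shows the open clamp with its bolt leaning towards the robot: tip at about pixel (363,251), nut at (373,262). In the top view the open nut is at about (384,249), the neighbouring nuts at (330,222) and (422,205), and the desk in front of the clamp is clear. Next I fit the pot's pose from the nuts.

Run:
```python
from h import *
from scipy.optimize import least_squares
np.set_printoptions(precision=4,suppress=True)
a=snap('side');b=snap('top')
T={60:(422.5,205.5),-60:(330.5,222),120:(411.2,154),-120:(320,170)}  # angle from open clamp (ccw from above = +), px
S={60:(447,254.5),-60:(362.5,211)}
def pt(v,an,z,r=.138):
    th=v[2]+np.radians(an); return np.array([v[0]+r*np.cos(th),v[1]+r*np.sin(th),z])
def res(v):
    e=[]
    for k,p in T.items(): e.append(proj(b,pt(v,k,.205))-p)
    for k,p in S.items(): e.append(proj(a,pt(v,k,.212))-p)
    return np.hstack(e)
r=least_squares(res,[.65,-.2,np.pi]);v=r.x;print(v,res(v).reshape(-1,2))
o=np.array([np.cos(v[2]),np.sin(v[2]),0]);slot=pt(v,0,.171);piv=slot-[0,0,.025]
print('slot',slot,'outward',o,'slot px',proj(a,slot),proj(b,slot))
# lean angle from tip / nut px
for n,(ps,pt_) in {'tip':((363.2,251),(385.7,257.5)),'nut':((373,262),(383.7,249.5))}.items():
    X,e=tri(a,ps,b,pt_);d=X-piv;print(n,X,e,'r',np.hypot(d@o,d[2]),'lean',np.arctan2(d@o,d[2]),'lat',d@np.cross([0,0,1],o))
for q in np.arange(.4,.8,.1):
    t=piv+.068*(np.sin(q)*o+np.cos(q)*np.array([0,0,1]));print(q,t,proj(a,t),proj(b,t))
```

```text
[ 0.6897 -0.1883  3.339 ] [[ 1.1942 -0.5449]
 [-0.4141  0.1792]
 [ 1.0299 -1.5028]
 [-0.1841 -0.7742]
 [-0.8977  0.3298]
 [-1.7849  0.2942]]
slot [ 0.5544 -0.2154  0.171 ] outward [-0.9806 -0.1961  0.    ] slot px [379.9151 259.7894] [380.6452 242.17  ]
tip [ 0.5074 -0.2189  0.2181] 0.007544135944738608 r 0.0859160603942977 lean 0.5753771289313245 lat -0.005763799231508889
nut [ 0.533  -0.2208  0.1783] 0.00438200307939604 r 0.03906965880447302 lean 0.5997158720948773 lat 0.0011030302372675431
0.4 [ 0.5285 -0.2206  0.2086] [373.0801 251.346 ] [384.9213 250.692 ]
0.5 [ 0.5225 -0.2218  0.2057] [371.1339 253.6927] [385.243  253.2401]
0.6 [ 0.5168 -0.2229  0.2021] [369.2665 256.2031] [385.5013 255.6747]
0.7 [ 0.5115 -0.224   0.198 ] [367.4998 258.8487] [385.6935 257.9689]
```

Run:
```python
from h import *
np.set_printoptions(precision=4,suppress=True)
s=bot.read_state()
for k in s:print(k,np.array(s[k]))
R=np.array(s['tool_rot']);o=np.array([-.9806,-.1961,0])
print('outward in tool',R.T@o, 'delta to approach', R.T@(np.array([.455,-.235,.231])-s['tool_pos'])/.02)
```

```text
time 1.5
qpos [1.287  0.2406 0.005  1.3352 0.     1.5708]
qd [ 0.0017  0.0005 -0.0022  0.0001  0.0001  0.0007]
joint_efforts [  0.001  -37.2205  25.2688   0.0014   0.0001  -0.    ]
tool_pos [0.14   0.48   0.2313]
tool_rot [[ 0.28  0.96 -0.  ]
 [ 0.96 -0.28 -0.  ]
 [-0.   -0.   -1.  ]]
contact_force [ 0.4022 -0.0677 -0.2515]
torque [0.0378 0.0541 0.0067]
grip_width 0.08534269829643303
outward in tool [-0.4628 -0.8865  0.    ] delta to approach [-29.9107  25.1303   0.0149]
```

```bash
R='' ; python3 -m creep '[[[-1,0.84,0],[0,0,0],255],[[-1,0.84,0],[0,0,0],255],[[-1,0.84,0],[0,0,0],255],[[-1,0.84,0],[0,0,0],255],[[-1,0.84,0],[0,0,0],255]]'
python3 -m creep '[[[-1,0.84,0],[0,0,0],255],[[-1,0.84,0],[0,0,0],255],[[-1,0.84,0],[0,0,0],255],[[-1,0.84,0],[0,0,0],255],[[-1,0.84,0],[0,0,0],255]]'
python3 -m creep '[[[-1,0.84,0],[0,0,0],255],[[-1,0.84,0],[0,0,0],255],[[-1,0.84,0],[0,0,0],255],[[-1,0.84,0],[0,0,0],255],[[-1,0.84,0],[0,0,0],255]]'
python3 -m creep '[[[-1,0.84,0],[0,0,0],255],[[-1,0.84,0],[0,0,0],255],[[-1,0.84,0],[0,0,0],255],[[-1,0.84,0],[0,0,0],255],[[-1,0.84,0],[0,0,0],255]]'
python3 -m creep '[[[-1,0.84,0],[0,0,0],255],[[-1,0.84,0],[0,0,0],255],[[-1,0.84,0],[0,0,0],255],[[-1,0.84,0],[0,0,0],255],[[-1,0.84,0],[0,0,0],255]]'
python3 -m creep '[[[-1,0.6,0],[0,0,-0.96],255],[[-1,0.5,0],[0,0,-0.96],255],[[-1,0.3,0],[0,0,-0.96],255],[[-0.6,0,0],[0,0,-0.96],255],[[0,0,0],[0,0,-0.96],255]]'
python3 - <<'E'
from h import *
np.set_printoptions(precision=4,suppress=True)
a=snap('side','s1.png');b=snap('top','t1.png');s=bot.read_state();print(s['tool_pos'],s['tool_rot'],s['time'],s['contact_force'],proj(a,s['tool_pos']),proj(b,s['tool_pos']))
A=cv2.imread('pics/s1.png')[190:340,290:440];B=cv2.imread('pics/t1.png')[190:340,310:460]
cv2.imwrite('pics/v4.png',cv2.resize(np.hstack([A,B]),None,fx=2.66,fy=2.66,interpolation=2))
E
```

```text
time: 1.92
tool_pos: [0.1929, 0.3594, 0.2313]
tool_rot: [[0.279, 0.96, 0.0], [0.96, -0.279, 0.0], [0.0, 0.0, -1.0]]
contact_force: [1.1, 0.6, -0.0]
grip_width: 0.0257
time: 2.33
tool_pos: [0.2456, 0.2398, 0.2315]
tool_rot: [[0.28, 0.96, 0.001], [0.96, -0.28, 0.0], [0.001, 0.0, -1.0]]
contact_force: [-0.0, -0.3, -0.2]
grip_width: 0.0002
time: 2.75
tool_pos: [0.2982, 0.1203, 0.2316]
tool_rot: [[0.28, 0.96, 0.001], [0.96, -0.28, 0.0], [0.001, 0.001, -1.0]]
contact_force: [1.2, -0.3, 0.6]
grip_width: -0.0
time: 3.17
tool_pos: [0.3509, 0.0006, 0.2316]
tool_rot: [[0.28, 0.96, 0.001], [0.96, -0.28, 0.0], [0.0, 0.001, -1.0]]
contact_force: [0.3, 0.7, -0.6]
grip_width: -0.0001
time: 3.58
tool_pos: [0.4036, -0.119, 0.2314]
tool_rot: [[0.28, 0.96, 0.0], [0.96, -0.28, -0.0], [0.0, 0.0, -1.0]]
contact_force: [0.9, 0.5, 0.4]
grip_width: 0.0001
time: 4.0
tool_pos: [0.4197, -0.1965, 0.2311]
tool_rot: [[-0.197, 0.98, 0.0], [0.98, 0.197, -0.001], [-0.001, -0.0, -1.0]]
contact_force: [0.6, 0.3, -0.1]
grip_width: -0.0002
[ 0.4193 -0.1948  0.2311] [[-0.1934  0.9811 -0.0003]
 [ 0.9811  0.1934  0.0002]
 [ 0.0003 -0.0003 -1.    ]] 4.1 [-0.6011  0.6015 -0.3222] [323.7333 254.273 ] [375.8077 294.7531]
```

View pics/v4.png

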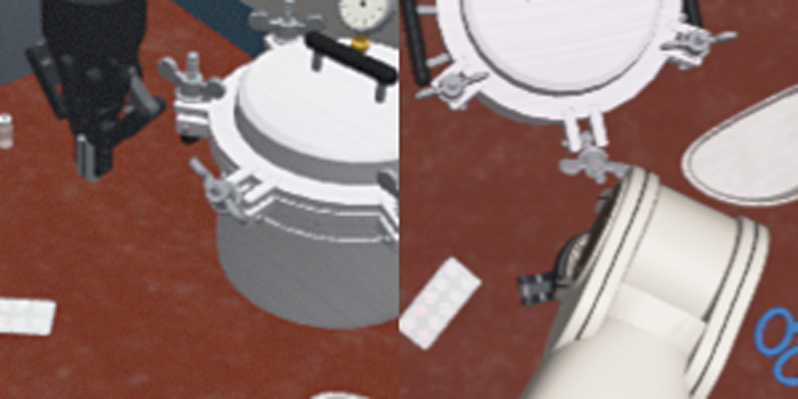

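The side view shows the shut fingertips at about (326,254), which matches their projection. The bolt points at the camera near (371,260), and what I had taken for its tip at (363,251) is a wing end. I'll line up outside the bolt tip, low.

```bash
python3 -m creep '[[[-0.79,0.95,0],[0,0,0],255],[[-0.79,0.95,0],[0,0,0],255],[[-0.79,0.95,0],[0,0,0],255],[[0,0.2,0.93],[0,0,0],255],[[0,0,0.93],[0,0,0],255]]'
python3 - <<'E'
from h import *
np.set_printoptions(precision=4,suppress=True)
a=snap('side','s2.png');b=snap('top','t2.png');s=bot.read_state();print(s['tool_pos'],s['time'],s['contact_force'],proj(a,s['tool_pos']),proj(b,s['tool_pos']))
for n in ['bolt_tip','nut_mid','lid_slot']:
  for c in('side','top'):print(n,c,[(np.round(q['centre'],1),round(q['confidence'],2)) for q in nets.landmark_of(c,n)])
A=cv2.imread('pics/s2.png')[220:295,325:425];B=cv2.imread('pics/t2.png')[200:275,335:435]
cv2.imwrite('pics/v5.png',cv2.resize(np.hstack([A,B]),None,fx=4,fy=4,interpolation=2))
E
```

```text
time: 4.52
tool_pos: [0.4911, -0.2292, 0.1945]
tool_rot: [[-0.193, 0.981, 0.004], [0.981, 0.193, -0.001], [-0.002, 0.003, -1.0]]
contact_force: [0.2, -0.4, -0.3]
grip_width: 0.0
[ 0.4867 -0.2273  0.1909] 4.6167 [-0.066  -0.648  -1.3326] [359.0046 266.3914] [386.663  268.1278]
bolt_tip side [(array([367.3, 257. ]), 0.43)]
bolt_tip top [(array([383.5, 254.3]), 0.69)]
nut_mid side [(array([375.7, 260.6]), 0.57)]
nut_mid top [(array([382.6, 255.4]), 0.58), (array([385.1, 253.9]), 0.45)]
lid_slot side [(array([379. , 257.4]), 0.72)]
lid_slot top [(array([380.7, 240.9]), 0.97), (array([324.7, 303.9]), 0.33)]
```

View pics/v5.png

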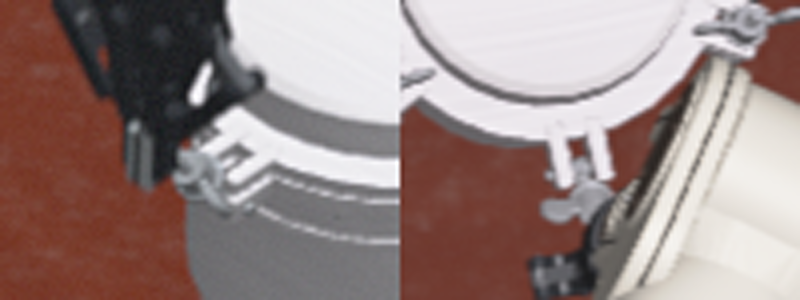

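In the side view the fingertip stands at (360,266), just outside the bolt and nut at (373,262). It agrees with the pose, so I push inward, rising as it goes.

```bash
python3 -m creep '[[[-0.1,0.3,-0.2],[0,0,0],255],[[0,0.25,0],[0,0,0],255],[[0,0.2,0],[0,0,0],255],[[0,0.15,0],[0,0,0],255],[[0,0.15,0],[0,0,0],255]]' | egrep 'time|pos|force'
python3 -m creep '[[[0,0.15,-0.05],[0,0,0],255],[[0,0.15,-0.05],[0,0,0],255],[[0,0.15,-0.05],[0,0,0],255],[[0,0.15,-0.05],[0,0,0],255],[[0,0,0],[0,0,0],255]]'| egrep 'time|pos|force'
```

```text
time: 5.33
tool_pos: [0.5088, -0.2268, 0.1981]
contact_force: [-8.9, -2.3, 6.5]
time: 5.75
tool_pos: [0.519, -0.2249, 0.2047]
contact_force: [-11.3, -0.1, 15.4]
```

```bash
python3 -m creep '[[[0,-0.4,0],[0,0,0],255],[[0,-0.8,0],[0,0,0],255],[[0,-0.8,0],[0,0,0],255],[[0,0,0],[0,0,0],255]]' | egrep 'time|pos|force'
python3 - <<'E'
from h import *
np.set_printoptions(precision=4,suppress=True)
a=snap('side','s3.png');b=snap('top','t3.png');s=bot.read_state();print(s['tool_pos'],s['time'],s['contact_force'],proj(a,s['tool_pos']),proj(b,s['tool_pos']))
for n in ['bolt_tip','nut_mid','lid_slot']:
  for c in('side','top'):print(n,c,[(np.round(q['centre'],1),round(q['confidence'],2)) for q in nets.landmark_of(c,n)])
A=cv2.imread('pics/s3.png')[225:285,340:420];B=cv2.imread('pics/t3.png')[215:275,345:425]
cv2.imwrite('pics/v6.png',cv2.resize(np.hstack([A,B]),None,fx=5,fy=5,interpolation=2))
E
```

```text
time: 6.08
tool_pos: [0.4797, -0.2322, 0.202]
contact_force: [-0.8, -0.2, -0.5]
[ 0.4821 -0.2321  0.2022] 6.1833 [-1.162  -0.667  -0.1717] [358.845  264.1357] [389.3044 269.6703]
bolt_tip side [(array([370. , 255.8]), 0.53)]
bolt_tip top [(array([384.8, 249.3]), 0.65)]
nut_mid side [(array([375.5, 258.7]), 0.42)]
nut_mid top [(array([387. , 249.6]), 0.4)]
lid_slot side [(array([378.3, 258. ]), 0.76), (array([267.7, 279.9]), 0.64)]
lid_slot top [(array([380.6, 238.9]), 0.73), (array([383.8, 253.2]), 0.46), (array([258.1, 267.2]), 0.36)]
```

View pics/v6.png

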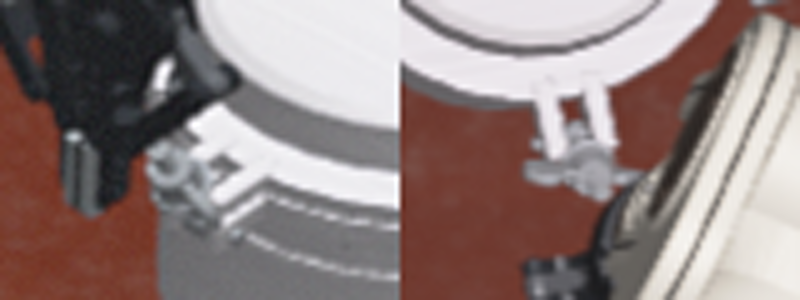

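The top view shows the bolt tip moved inward to about (385,253), so the lean is down to roughly 0.45–0.5. The finger then rode up on the bolt's end face, so I'll go lower and push again in smaller steps.

```bash
python3 -m creep '[[[0,0.3,0.35],[0,0,0],255],[[0,0.5,0],[0,0,0],255],[[0,0.5,0],[0,0,0],255],[[0,0.1,0],[0,0,0],255],[[0,0.1,0],[0,0,0],255]]' | egrep 'time|pos|force'
python3 -m creep '[[[0,0.1,0],[0,0,0],255],[[0,0.1,0],[0,0,0],255]]' | egrep 'time|pos|force'
python3 -m creep '[[[0,0.1,0],[0,0,0],255],[[0,0.1,0],[0,0,0],255]]' | egrep 'time|pos|force'
```

```text
time: 6.9
tool_pos: [0.5111, -0.2261, 0.1946]
contact_force: [-4.7, 0.1, 2.7]
time: 7.07
tool_pos: [0.5142, -0.2255, 0.1954]
contact_force: [-5.2, -0.5, 4.7]
time: 7.23
tool_pos: [0.5185, -0.2247, 0.1956]
contact_force: [-4.4, 0.3, 3.3]
```

```bash
for i in 1; do python3 -m creep '[[[0,0.12,-0.02],[0,0,0],255],[[0,0.12,-0.02],[0,0,0],255],[[0,0.12,-0.02],[0,0,0],255]]' | egrep 'pos|force'
python3 -m creep '[[[0,0.12,-0.02],[0,0,0],255],[[0,0.12,-0.02],[0,0,0],255]]' | egrep 'pos|force'; done
```

```text
tool_pos: [0.5266, -0.2233, 0.1965]
contact_force: [-2.5, -0.2, 2.5]
tool_pos: [0.5315, -0.2223, 0.1972]
contact_force: [-2.8, -0.0, 1.7]
```

```bash
python3 -m creep '[[[0,0.1,-0.02],[0,0,0],255],[[0,0.1,-0.02],[0,0,0],255]]' | egrep 'pos|force'
python3 -m creep '[[[0,0.1,-0.02],[0,0,0],255]]' | egrep 'pos|force'
python3 -m creep '[[[0,0.1,-0.02],[0,0,0],255]]' | egrep 'pos|force'
```

```text
tool_pos: [0.5354, -0.2215, 0.1979]
contact_force: [-1.6, -0.4, 1.5]
tool_pos: [0.5372, -0.2211, 0.1983]
contact_force: [-2.8, 0.1, 1.2]
tool_pos: [0.5392, -0.2207, 0.1987]
contact_force: [-1.7, -0.4, 2.3]
```

Run:
```python
from h import *
np.set_printoptions(precision=4,suppress=True)
a=snap('side','s4.png');b=snap('top','t4.png');s=bot.read_state();print(s['tool_pos'],s['time'],s['contact_force'])
for n in ['bolt_tip','nut_mid','lid_slot']:
  for c in('side','top'):print(n,c,[(np.round(q['centre'],1),round(q['confidence'],2)) for q in nets.landmark_of(c,n)])
```

```text
[ 0.5395 -0.2207  0.1986] 8.0833 [-1.164   0.3452  0.6919]
bolt_tip side [(array([381.8, 242. ]), 0.49)]
bolt_tip top []
nut_mid side [(array([384.3, 251. ]), 0.49)]
nut_mid top []
lid_slot side [(array([379.4, 257.1]), 0.62), (array([252.2, 232.6]), 0.48)]
lid_slot top [(array([382.4, 242.4]), 0.75)]
```

```bash
python3 -m creep '[[[0,0.1,0],[0,0,0],255]]' | egrep 'pos|force'
python3 -m creep '[[[0,0.1,0],[0,0,0],255]]' | egrep 'pos|force'
python3 -m creep '[[[0,0.1,0],[0,0,0],255]]' | egrep 'pos|force'
```

```text
tool_pos: [0.5404, -0.2204, 0.1986]
contact_force: [-1.7, 0.2, 2.2]
tool_pos: [0.5424, -0.2201, 0.1988]
contact_force: [-1.8, -0.2, 2.2]
tool_pos: [0.5441, -0.2197, 0.1988]
contact_force: [-8.5, -1.3, 4.5]
```

```bash
python3 -m creep '[[[0,0.05,0],[0,0,0],255]]' | egrep 'pos|force'
python3 - <<'E'
from h import *
np.set_printoptions(precision=4,suppress=True)
a=snap('side','s5.png');s=bot.read_state();print(s['tool_pos'],s['time'],s['contact_force'])
E
python3 -m creep '[[[0,-0.3,0],[0,0,0],255],[[0,-1,0],[0,0,0],255],[[0,-1,0],[0,0,0],255],[[0,0,0],[0,0,0],255]]' | egrep 'pos|force'
python3 - <<'E'
from h import *
np.set_printoptions(precision=4,suppress=True)
a=snap('side','s6.png');b=snap('top','t6.png')
for n in ['bolt_tip','bolt_pivot','nut_mid','lid_slot']:
  for c in('side','top'):print(n,c,[(np.round(q['centre'],1),round(q['confidence'],2)) for q in nets.landmark_of(c,n)])
A=cv2.imread('pics/s6.png')[220:280,350:430];B=cv2.imread('pics/t6.png')[205:265,340:420]
cv2.imwrite('pics/v7.png',cv2.resize(np.hstack([A,B]),None,fx=5,fy=5,interpolation=2))
E
```

```text
tool_pos: [0.5441, -0.2197, 0.1988]
contact_force: [-9.1, -0.9, 5.0]
[ 0.544  -0.2197  0.1988] 8.7667 [-6.932  -0.6315  4.2598]
tool_pos: [0.4981, -0.2286, 0.1987]
contact_force: [-0.8, 1.0, 0.5]
bolt_tip side [(array([383.1, 246. ]), 0.61)]
bolt_tip top [(array([382.2, 236.7]), 0.58)]
bolt_pivot side [(array([382.6, 270.1]), 0.68)]
bolt_pivot top []
nut_mid side [(array([382. , 243.4]), 0.69), (array([383.8, 248.8]), 0.64)]
nut_mid top [(array([385.1, 240.6]), 0.67)]
lid_slot side [(array([380.4, 256.2]), 0.96), (array([245.6, 212.2]), 0.27)]
lid_slot top [(array([382. , 243.6]), 0.92)]
```

View pics/v7.png

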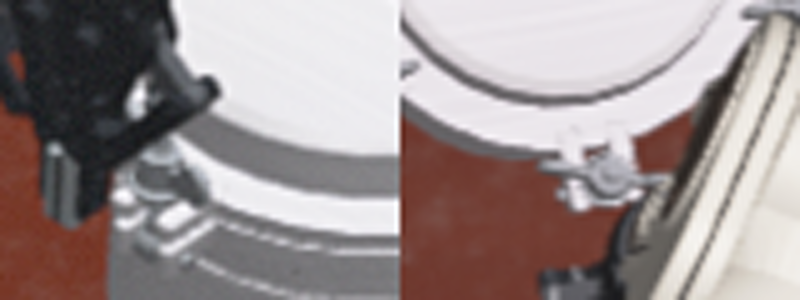

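The view now shows the bolt upright between the ears. The nut's axis is at about (381.5,240.5) in the top picture. The wings run from (368,237) to (394,242), so the right wing points roughly 69° to the right of outward. Next I plan the strokes.

Run:
```python
from h import *
np.set_printoptions(precision=4,suppress=True)
a=snap('side');b=snap('top')
X,e=tri(a,(382,245.5),b,(381.8,240.3));print(X,e)
for S in([.557,-.216],[.5544,-.2154]):print(proj(a,np.array(S+[.214])),proj(b,np.array(S+[.214])),proj(b,np.array(S+[.205])))
c,d=ray(b,(381.8,240.3));print(c+d*(.21-c[2])/d[2])
C=None
for p in[(368,237.4),(394,242)]:
    c,d=ray(b,p);P=c+d*(.2-c[2])/d[2];print(P); 
s=bot.read_state();print(s['tool_pos'],s['time'])
# stroke path in tool units (x=left,y=inward), box half 14.5 (x) x 11 (y)
def path(rc):
  for ph in range(90,-131,-20):
    p=np.radians(ph); u=np.array([-np.sin(p),-np.cos(p)]) # wing dir (left,inward)
    n=np.array([-np.cos(p),np.sin(p)]) # trailing side
    h=14.5*abs(n[0])+11*abs(n[1]); q=u*rc+n*(3+h); print(ph,q.round(1),'R',np.hypot(*q).round(1))
path(26)
```

```text
[ 0.5558 -0.2141  0.2084] 0.0036901113927914246
[382.31   243.8154] [383.3227 238.9269] [382.798  239.4091]
[381.1942 244.0777] [383.0851 239.9685] [382.562  240.4433]
[ 0.5541 -0.2128  0.21  ]
[ 0.5623 -0.1798  0.2   ]
[ 0.5515 -0.2446  0.2   ]
[ 0.5008 -0.2283  0.1986] 9.7
90 [-26.  14.] R 29.5
70 [-30.7   8.3] R 31.8
50 [-33.3  -0.8] R 33.3
30 [-31.2 -12. ] R 33.5
10 [-23.4 -22.3] R 32.3
-10 [-14.4 -28.9] R 32.3
-30 [ -5.2 -33. ] R 33.5
-50 [  6.6 -32.6] R 33.3
-70 [ 18.2 -26.1] R 31.8
-90 [ 26. -14.] R 29.5
-110 [30.7 -8.3] R 31.8
-130 [33.3  0.8] R 33.3
```

```bash
python3 -m creep '[[[-0.89,0.2,0.25],[0,0,0],255],[[-0.89,0.2,0.25],[0,0,0],255],[[-0.89,0.2,0.25],[0,0,0],255],[[0,1,0],[0,0,0],255],[[0,1,0],[0,0,0],255]]' | egrep 'pos|force'
python3 -m creep '[[[0,0.95,0],[0,0,0],255],[[0.6,0,0],[0,0,0],255],[[0,0,0],[0,0,0],255]]' | egrep 'time|pos|force'
python3 - <<'E'
from h import *
a=snap('side','s7.png');s=bot.read_state();d=np.array(s['tool_pos'])-[.557,-.2155,0];R=np.array(s['tool_rot'])
print((R.T@d*1000).round(1),s['tool_pos'],s['contact_force'],proj(a,s['tool_pos']))
A=cv2.imread('pics/s7.png')[205:305,340:460]
cv2.imwrite('pics/v8.png',cv2.resize(A,None,fx=5,fy=5,interpolation=2))
E
```

```text
tool_pos: [0.5619, -0.2718, 0.1832]
contact_force: [0.0, 0.4, 0.7]
time: 10.37
tool_pos: [0.5786, -0.2532, 0.1828]
contact_force: [0.4, 0.4, -0.4]
[ -41.8   12.8 -183.3] [ 0.57805241 -0.25405475  0.18321909] [ 0.03762601 -0.39415172 -0.20387537] [400.12805188 260.7660284 ]
```

View pics/v8.png

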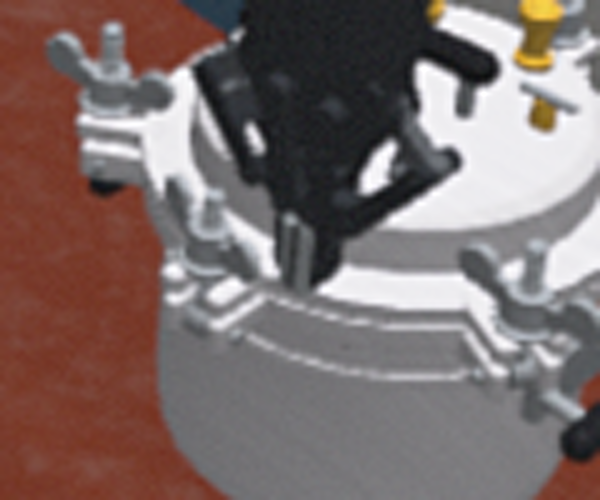

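The side view shows the fingertip at (400,261), on the trailing side of the right wing at (389,258) and clear of the lid and neighbours. Now the first stroke, clockwise around the outside.

```bash
python3 -m creep '[[[0.45,-0.35,0],[0,0,0],255],[[0,-0.45,0],[0,0,0],255],[[0.15,-0.45,0],[0,0,0],255],[[0.35,-0.5,0],[0,0,0],255]]' | egrep 'pos|force'
python3 -m creep '[[[0.45,-0.35,0],[0,0,0],255],[[0.45,-0.2,0],[0,0,0],255],[[0.55,0,0],[0,0,0],255],[[0.5,0.25,0],[0,0,0],255]]' | egrep 'pos|force'
python3 -m creep '[[[0.4,0.4,0],[0,0,0],255],[[0.25,0.4,0],[0,0,0],255],[[0.1,0.3,0],[0,0,0],255],[[0,0,0],[0,0,0],255]]' | egrep 'pos|force'
python3 - <<'E'
from h import *
a=snap('side','s8.png');b=snap('top','t8.png');s=bot.read_state();d=np.array(s['tool_pos'])-[.557,-.2155,0];R=np.array(s['tool_rot'])
print((R.T@d*1000).round(1),s['time'],s['contact_force'])
A=cv2.imread('pics/s8.png')[215:275,345:425];B=cv2.imread('pics/t8.png')[205:265,340:420]
cv2.imwrite('pics/v9.png',cv2.resize(np.hstack([A,B]),None,fx=5,fy=5,interpolation=2))
E
```

```text
tool_pos: [0.5393, -0.2444, 0.1841]
contact_force: [0.3, -0.0, -0.1]
tool_pos: [0.5253, -0.2064, 0.1844]
contact_force: [-0.1, -0.4, 0.4]
tool_pos: [0.5472, -0.1861, 0.1835]
contact_force: [0.3, 0.5, 1.0]
[  30.1   -5.1 -183.3] 11.5167 [ 0.13965565  0.3577319  -0.26255868]
```

View pics/v9.png

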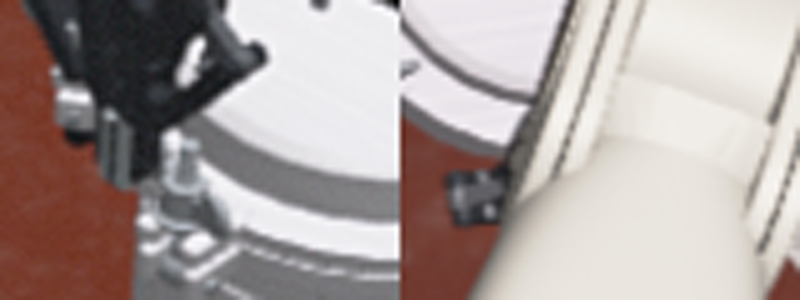

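The side view shows the fingertip resting on the outer face of the left wing, with the other wing now pointing to the right at (390,262). More thread shows above the nut, so it turned; the top view is blocked by the arm. I go back round the outside and make stroke 2.

```bash
python3 -m creep '[[[0,-1,0],[0,0,0],255],[[0,-1,0],[0,0,0],255],[[-1,0,0],[0,0,0],255],[[-1,0,0],[0,0,0],255],[[-1,0,0],[0,0,0],255]]' | egrep 'pos|force'
python3 -m creep '[[[-1,0,0],[0,0,0],255],[[-0.4,0.4,0],[0,0,0],255],[[0,1,0],[0,0,0],255],[[0,1,0],[0,0,0],255],[[0,0.5,0],[0,0,0],255]]' | egrep 'pos|force'
python3 -m creep '[[[0.8,0,0],[0,0,0],255],[[0,0,0],[0,0,0],255]]' | egrep 'pos|force'
python3 - <<'E'
from h import *
a=snap('side','s9.png');s=bot.read_state();d=np.array(s['tool_pos'])-[.557,-.2155,0];R=np.array(s['tool_rot'])
print((R.T@d*1000).round(1),s['time'],s['contact_force'])
A=cv2.imread('pics/s7.png')[225:285,355:435];B=cv2.imread('pics/s9.png')[225:285,355:435]
cv2.imwrite('pics/v10.png',cv2.resize(np.hstack([A,B]),None,fx=5,fy=5,interpolation=2))
E
```

```text
tool_pos: [0.5176, -0.2548, 0.1838]
contact_force: [1.2, 0.5, 0.6]
tool_pos: [0.5818, -0.2705, 0.1832]
contact_force: [-0.0, 0.2, -0.5]
tool_pos: [0.5772, -0.2528, 0.1829]
contact_force: [-0.5, 0.5, -0.7]
[ -41.4   12.  -183.2] 12.5667 [-0.01556988  0.13161711 -0.14932271]
```

View pics/v10.png

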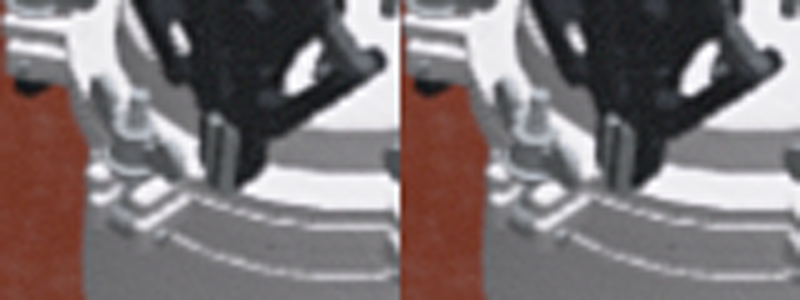

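Side by side, the nut sits lower on the bolt than before, with the wing again at (389,258) beside the fingertip, so stroke 1 gave half a turn. Stroke 2 and the return.

```bash
python3 -m creep '[[[0.45,-0.35,0],[0,0,0],255],[[0,-0.45,0],[0,0,0],255],[[0.15,-0.45,0],[0,0,0],255],[[0.35,-0.5,0],[0,0,0],255]]' | egrep 'pos|force'
python3 -m creep '[[[0.45,-0.35,0],[0,0,0],255],[[0.45,-0.2,0],[0,0,0],255],[[0.55,0,0],[0,0,0],255],[[0.5,0.25,0],[0,0,0],255]]' | egrep 'pos|force'
python3 -m creep '[[[0.4,0.4,0],[0,0,0],255],[[0.25,0.4,0],[0,0,0],255],[[0.1,0.3,0],[0,0,0],255],[[0,0,0],[0,0,0],255]]' | egrep 'pos|force'
python3 -m creep '[[[0,-1,0],[0,0,0],255],[[0,-1,0],[0,0,0],255],[[-1,0,0],[0,0,0],255],[[-1,0,0],[0,0,0],255],[[-1,0,0],[0,0,0],255]]' | egrep 'pos|force'
python3 -m creep '[[[-1,0,0],[0,0,0],255],[[-0.4,0.4,0],[0,0,0],255],[[0,1,0],[0,0,0],255],[[0,1,0],[0,0,0],255],[[0,0.5,0],[0,0,0],255]]' | egrep 'pos|force'
python3 -m creep '[[[0.8,0,0],[0,0,0],255],[[0,0,0],[0,0,0],255]]' | egrep 'pos|force'
python3 - <<'E'
from h import *
a=snap('side','s10.png');s=bot.read_state();d=np.array(s['tool_pos'])-[.557,-.2155,0];R=np.array(s['tool_rot'])
print((R.T@d*1000).round(1),s['time'],s['contact_force'])
E
```

```text
tool_pos: [0.5385, -0.244, 0.1838]
contact_force: [1.4, 0.4, -0.2]
tool_pos: [0.5245, -0.2059, 0.1842]
contact_force: [-0.9, -1.1, 0.1]
tool_pos: [0.5461, -0.1853, 0.1834]
contact_force: [0.6, -0.2, 0.4]
tool_pos: [0.517, -0.2537, 0.1837]
contact_force: [-0.5, 0.0, -0.0]
tool_pos: [0.5811, -0.2695, 0.183]
contact_force: [0.1, 0.7, 0.7]
tool_pos: [0.5765, -0.2517, 0.1828]
contact_force: [0.4, 0.1, -0.6]
[ -40.2   11.4 -183.1] 14.6167 [-0.12391872  0.06762695 -0.19832466]
```

```bash
python3 -m creep '[[[0.45,-0.35,0],[0,0,0],255],[[0,-0.45,0],[0,0,0],255],[[0.15,-0.45,0],[0,0,0],255],[[0.35,-0.5,0],[0,0,0],255]]' | egrep 'pos|force'
python3 -m creep '[[[0.45,-0.35,0],[0,0,0],255],[[0.45,-0.2,0],[0,0,0],255],[[0.55,0,0],[0,0,0],255],[[0.4,0.2,0],[0,0,0],255]]' | egrep 'pos|force'
python3 -m creep '[[[0.2,0.2,0],[0,0,0],255]]' | egrep 'pos|force'
python3 -m creep '[[[0.15,0.18,0],[0,0,0],255]]' | egrep 'pos|force'
python3 -m creep '[[[0.1,0.15,0],[0,0,0],255]]' | egrep 'pos|force'
```

```text
tool_pos: [0.5375, -0.2432, 0.1838]
contact_force: [-0.1, -0.8, 0.5]
tool_pos: [0.5228, -0.2069, 0.1841]
contact_force: [-0.4, -0.3, -0.4]
tool_pos: [0.5269, -0.2015, 0.184]
contact_force: [-0.4, -0.3, 0.3]
tool_pos: [0.5305, -0.1979, 0.1839]
contact_force: [-0.8, -0.5, -0.7]
tool_pos: [0.5334, -0.1955, 0.1837]
contact_force: [0.2, -0.4, -0.2]
```

```bash
python3 -m creep '[[[0.05,0.12,0],[0,0,0],255]]' | egrep 'pos|force'
python3 -m creep '[[[0.05,0.12,0],[0,0,0],255]]' | egrep 'pos|force'
python3 -m creep '[[[0,0.1,0],[0,0,0],255]]' | egrep 'pos|force'
python3 -m creep '[[[0,0.1,0],[0,0,0],255]]' | egrep 'pos|force'
```

```text
tool_pos: [0.5355, -0.1942, 0.1836]
contact_force: [-0.2, -1.2, 0.8]
tool_pos: [0.5374, -0.193, 0.1835]
contact_force: [-0.2, -1.1, -0.3]
tool_pos: [0.5392, -0.1925, 0.1835]
contact_force: [-1.2, -0.2, 1.1]
tool_pos: [0.5396, -0.1922, 0.1833]
contact_force: [-7.0, 0.1, 3.9]
```

The force jumped to 7 N at the position predicted for home (wings crosswise). I hold one row, back off and check.

```bash
python3 -m creep '[[[0,0.03,0],[0,0,0],255],[[0,0,0],[0,0,0],255]]' | egrep 'pos|force'
python3 -m creep '[[[0,-0.3,0],[0,0,0],255],[[0,-1,0],[0,0,0],255],[[0,-1,0],[0,0,0],255],[[0,-1,0],[0,0,0],255],[[0.8,-1,0],[0,0,0],255]]' | egrep 'pos|force'
python3 -m creep '[[[1,-1,0],[0,0,0],255],[[1,-1,0],[0,0,0],255],[[1,-0.5,0],[0,0,0],255],[[1,0,0],[0,0,0],255],[[1,0,0],[0,0,0],255]]' | egrep 'time|pos|force'
python3 - <<'E'
from h import *
np.set_printoptions(precision=4,suppress=True)
a=snap('side','s11.png');b=snap('top','t11.png')
for n in ['bolt_tip','nut_mid']:
  for c in('side','top'):print(n,c,[(np.round(q['centre'],1),round(q['confidence'],2)) for q in nets.landmark_of(c,n)])
for L in(-.037,0,.037):
  P=np.array([.557,-.2155,.19])+L*np.array([-.1934,.9811,0]);print(L,proj(a,P),proj(b,P))
A=cv2.imread('pics/s11.png')[215:275,345:425];B=cv2.imread('pics/t11.png')[205:265,340:420]
cv2.imwrite('pics/v11.png',cv2.resize(np.hstack([A,B]),None,fx=5,fy=5,interpolation=2))
E
```

```text
tool_pos: [0.5395, -0.1923, 0.1834]
contact_force: [-6.2, 0.2, 3.0]
tool_pos: [0.454, -0.1951, 0.1837]
contact_force: [0.4, -0.4, 0.1]
time: 16.87
tool_pos: [0.3848, -0.1044, 0.1841]
contact_force: [0.9, 0.2, 0.6]
bolt_tip side [(array([382.1, 242.5]), 0.51), (array([412.3, 288.6]), 0.2)]
bolt_tip top [(array([384.5, 236.7]), 0.52)]
nut_mid side [(array([383.7, 252. ]), 0.67), (array([413.5, 286.4]), 0.44)]
nut_mid top [(array([325.8, 303.4]), 0.68), (array([382. , 241.7]), 0.51)]
-0.037 [394.7702 259.9826] [396.1472 237.5634]
0 [381.4292 252.5562] [381.7411 240.1949]
0.037 [368.582  245.4046] [367.3126 242.8306]
```

View pics/v11.png

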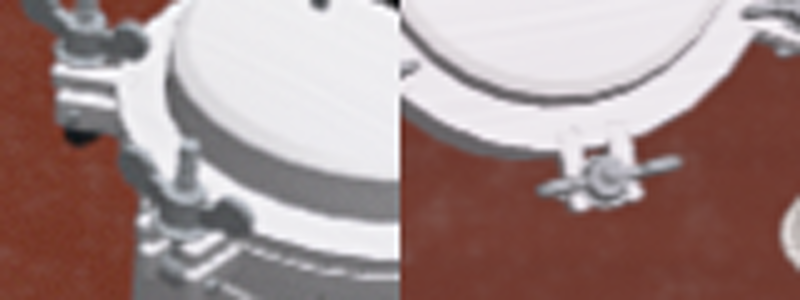

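The view shows the wings crosswise: ends at (368,242) and (396,237) in the top picture, against a predicted (367,243) and (396,238) for home. The nut is down on the ears, the bolt is upright and the robot is clear. I hand in.

```bash
python3 -c "
from workcell import bot,order
s=bot.read_state();print(s['time'],s['contact_force']);print(order.hand_in())"
```

```text
17.1667 [ 0.01532637  0.17206991 -0.35768555]
the job is handed in; nothing more can be done
None
```

The clamp is closed, as far as my checks show: the bolt stands upright in the slot, the wing nut is down on the lid, and I handed in at 17 s. The hand-in gave no verdict.

**What I did:** I pushed the leaning eye bolt upright with the shut fingertips, then turned the wing nut down in three clockwise half-turn strokes round the outside. After that I moved the arm clear.

**Last checks:**
- **Nut:** the third stroke met a firm stop at about 7 N, at the position worked out for home. The earlier strokes ran past that angle with almost no force. In the last top picture the wings are within about 1 to 2 degrees of crosswise, which is home.
- **Bolt:** it looks upright in both pictures.
- **Robot:** contact force reads about zero with the arm clear.

**What went wrong or stayed unsure:**
- **First push:** it rode up onto the bolt's end face and reached about 19 N, under the 30 N limit. I backed off and pushed lower, and later pushes stayed under about 11 N.
- **Position estimates:** the networks' point estimates scattered by a few pixels and my position fit by a few millimetres. I therefore relied on the contact forces and pictures instead.
- **Not measured:** I did not check the neighbouring nuts or the things on the desk at the end. I felt no unexpected contact.

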